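Slide the napkin ring off the bent bar

ROBOT

A 7-joint arm with a two-finger parallel gripper is mounted at the origin on the work surface. World frame = base frame: x ahead of the robot, y to its left, z up, the work surface at z = 0. Lengths are in mm, angles in rad, forces in N, time in s.
With the tool pointing down it reaches from about 400 to 875 mm from the base axis. Payload 4.4 kg.
Tool frame: the origin (TCP) lies at the very end of the fingers, on their centre line; the grasp point (between the pads) lies ctrl.grip_point_offset behind it (ctrl.grip_point_offset is the distance from the TCP to the grasp point, in mm); z points along the fingers, y is the line along which they close (so a half turn about z gives the same grasp; the last joint's range is limited). The gripper opens to 85 mm and grips with 20 to 120 N. Pads are 22 mm wide; open, the fingers measure 114 mm over their backs; the gripper's body (76 mm by 85 mm) begins 54 mm behind the grasp point. The pads swing forward as they close: fully open they stand 13 mm farther back than shut.
Start: joints at [1.076, 0.628, 0.038, 1.517, -0.027, 0.996, -0.02], TCP at [270.285, -591.155, 231.313] pointing down, gripper open.
Joint ranges: [-3.06, 3.06], [-0.37, 2.12], [-1.25, 1.32], [0.18, 2.47], [-1.1, 4.24], [0.23, 1.98], [-2.94, 2.94]. Speed limits (rad/s): [2.57, 2.57, 3.14, 3.14, 3.14, 3.14, 3.14].

INTERFACE

Orientations are given as [roll, pitch, yaw] about the fixed x, y, z axes, in that order (R = Rz(yaw) Ry(pitch) Rx(roll)).
In Python, from cell import read_state, cams, ctrl, models gives the robot as it stands. The module is installed in compiled form; this text tells all that it offers.
- The arm moves only by the shell command python3 -m creep, which reads ROWS from standard input. ROWS is a JSON object whose key "ticks" holds a list of rows, 1 to 12 of them, each of 7 numbers: dx, dy, dz in shares of the most that a row can go, 1 being 50 mm, then a rotation vector rx, ry, rz in fractions of the full range, 1 being 4 rad, then the finger opening in mm; each row shifts and turns the commanded pose from where the row before left it, along the tool's axes as they then stand; what a row does not reach is not made up. A row lasts 1/10 s, in which the tool goes at most 50 mm and 0.15 rad, less where a joint would pass 70% of its speed; a pose out of reach is approached as far as the arm can. The fingers move at their own pace and stop on an object; the grip force is fixed at half the most. Time passes only in rows, so rows that do not move let the fingers close. It prints the time, the measured TCP pose, the force, the opening and the grip force at its end. A shift or turn number past 1, either way, is cut back to 1. Input that does not fit is refused with a message, and nothing moves.
- read_state(): the state, without advancing time (a new reading comes with each control period).
- cams.get_image(name): name is "scene" or "top" or "wrist"; returns (picture, depth): 420x560x3 uint8, blue, green, red; 420x560 float32, mm along the optical axis (not along the pixel's ray), 0 where there is no reading.
- cams.calibration(name): a dict with "fx", "fy", "cx", "cy" (pixels), "rvec" (rotation vector, rad) and "tvec" (3), from world to camera coordinates, as OpenCV has them; the wrist camera has in their place "hand_eye" (4x4, takes a point from camera to tool coordinates, whose origin is the TCP and whose axes are the flange's). Camera axes: x right, y down, z forward; pixel columns grow to the right and rows downward; lengths in mm; the calibration is good to about 2 mm. A picture is of the moment at which its call begins: read the wrist's pose just before it. calibration takes no time and is no camera call.
- ctrl.finish_job(): hands the job in; it is judged then, once.
Trained networks look in the newest picture that a camera, given by its name, has taken for a name from the list of things; names that differ only in an ending like _2 or _b are one class to them, and where a whole thing is asked for, a point or a joint stands for the part that bears it (a point fixed in the world has none). Each returns a list of dicts, best first, with "confidence" (0 to 1); they miss things now and then, are a little off and sometimes report something else, mostly with a low value. They report only what shows in the picture. A call takes as long as a camera call. They do not tell look-alikes from the thing itself.
- models.search_frame(thing, camera): "extent" ([left, top, right, bottom] in pixels, round what is visible of it).
- models.mark_of(thing, camera): "position" ([column, row] in pixels: a listed point, or the origin of a listed thing).
The state is a dict: "clock": time; "qpos": joint angles; "qd": joint speeds; "tau": joint torques, N m; "eef_pos": TCP position; "tool_rot": TCP orientation; "force": force on the tool from outside, world axes, zero at the start; "torque": the same for the moment, N m; "width": finger opening in mm; "gripper_force": force on a finger pad.
Only numpy, scipy, OpenCV 4.12 (cv2) and the standard library are available. Lean on these libraries where they do the work, as an engineer would, in place of code of your own. Each camera call takes 0.05 s, during which the arm holds its last target. There are 200 camera calls.

TASK

Slide the square wooden napkin ring off the open end of the stand's bar, gently: the outer part of the bar is a little bent, nobody knows which way, so follow it by feel with no more than a light push (12 N at most) and do not force it. Then set the ring down flat on the tray beside the other napkin ring. Do not drop the ring on the counter, and leave everything else where it is.

Things in the scene. Friction and masses are not known exactly. Their poses are not given: they have to be found in the camera images.
- ring: Napkin ring to take off: dark wooden square tube, 42 x 42 mm outside, 34 mm long, with an 20 x 20 mm square hole along it, 40 to 80 g. Origin at its centre; y along the hole (the stand's y), z up at the start. It hangs on the bar's inner straight part, its centre about 4 mm below the bar's axis.
- stand: Napkin-ring stand, fixed: dark steel base plate 110 (x) x 150 (y) x 18 mm; upright post 18 mm thick at y = -70 mm, 130 mm high; a 12 mm thick steel bar from the post towards the stand's +y, its axis 120 mm above the counter. Origin: centre of the base's underside, z up. The bar is straight and level to the kink at y = -15 mm, bent there, then straight to its rounded open end.
- kink (a point): Point on the bar's axis where it is bent: 15 mm to the stand's -y of its origin, 120 mm up. From here the outer 115 mm of bar run straight to the open end, 0.13 rad (7.5 degrees) off the stand's y axis, but to any side (up, down, left, right or between): not measured, different every time. So the open end is 15 mm off the inner part's line. The bar does not give.
- tray: Low plywood tray, 190 (x) x 140 (y) mm, fixed, floor 6 mm thick, rim 6 mm wide and 14 mm high above the counter. Origin at the centre of its underside. The free half is at its -x side, the other napkin ring lies in its +x half.
- twin: The other napkin ring, the same as the first, lying on the tray's floor about 50 mm from the tray's centre to the tray's +x. Origin at its centre. To be left alone.
- mug: White mug, 80 mm wide, 92 mm high, on a cork disc 124 mm wide and 8 mm thick; origin at the centre of its underside. To be left alone.
- jar: Glass jar with wooden cap, 68 mm wide, 95 mm high; origin at the centre of its underside. To be left alone.
- tin: Metal tin, 76 mm wide, 110 mm high; origin at the centre of its underside. To be left alone.
- syrup: Amber glass bottle, 54 mm wide, 170 mm high; origin at the centre of its underside. To be left alone.
- spoon: Steel spoon 150 mm long lying on the counter; origin at the middle of its underside. To be left alone.
- pod: White coffee pod, 52 mm wide at the top, 44 mm high; origin at the centre of its underside. To be left alone.
Things that resemble listed ones, but are neither listed nor needed, are in the scene too. Of the things shaped like the stand, the steel one is meant. Of the things that look like the tray, take the one that is nearest to the robot's base at the start.

How it is judged (in metres and radians):
On the way:
1. the ring is clear of the bar's open end, in the air (y of ring in the frame of stand above 0.12 m and height (world z) of ring above 0.06 m and contact force between ring and stand below 0.05 N), for 0.1 s.
At the end, for the whole second after the job is handed in: The ring lies at rest, flat on one of its faces on the tray's floor (its centre 21.5 to 30 mm above the counter, within the tray's rim, beside the other ring), released (x of ring in the frame of tray between -0.085 and 0.02 m and y of ring in the frame of tray between -0.06 and 0.06 m and height (world z) of ring between 0.0215 and 0.03 m and linear speed of ring below 0.02 m/s); the robot touches nothing.
It fails at once if the ring is pressed against the bar or the post with more than 12 N (contact force between ring and stand above 12 N).
It fails at once if the ring lies on the counter (height (world z) of ring below 0.0215 m).
It fails at once if another thing is moved by more than 15 mm (distance of any of twin, mug, jar, tin, syrup, spoon, pod from where it was at the start of the episode above 0.015 m).
It also fails if it takes over 58 s, if anything falls off the work surface, if the arm or the gripper's body presses on something with over 40 N, if the wrist force passes 120 N, or if a joint passes its speed limit or range.

## Working session

There is one attempt and no reset: what is moved stays moved. The work goes in short steps, Python scripts to look and compute and a shell command to move; the robot and the scene stay as the last step left them, time stands still between calls to the robot, and variables do not carry over. Pictures are saved under pics/ and viewed, at most 10 in all, crops included, and the job is handed in when it is done.

```bash
mkdir -p pics
cat > h.py <<'E'
import numpy as np, cv2
from cell import read_state, cams, ctrl, models
from scipy.spatial.transform import Rotation as R
def cal(n):
    c=cams.calibration(n); K=np.array([[c['fx'],0,c['cx']],[0,c['fy'],c['cy']],[0,0,1.]])
    if 'rvec' in c:
        Rw=cv2.Rodrigues(np.array(c['rvec'],float))[0]; t=np.array(c['tvec'],float).ravel()
    else:
        s=read_state(); T=np.eye(4); T[:3,:3]=R.from_euler('xyz',s['tool_rot']).as_matrix(); T[:3,3]=s['eef_pos']
        M=np.linalg.inv(T@np.array(c['hand_eye'])); Rw=M[:3,:3]; t=M[:3,3]
    return K,Rw,t
def grab(n):
    k=cal(n); im,d=cams.get_image(n); return im,d,k
def cloud(d,k):
    K,Rw,t=k; v,u=np.mgrid[0:d.shape[0],0:d.shape[1]]
    p=np.stack([(u-K[0,2])/K[0,0]*d,(v-K[1,2])/K[1,1]*d,d],-1)
    P=(p-t)@Rw; P[d<=0]=np.nan; return P
def proj(P,k):
    K,Rw,t=k; q=(np.asarray(P)@Rw.T+t)@K.T; return q[...,:2]/q[...,2:]
E
python3 - <<'E'
from h import *
s=read_state(); print(s, ctrl.grip_point_offset)
for n in ['scene','top','wrist']:
    im,d,k=grab(n); cv2.imwrite(f'pics/{n}0.png',im); np.savez(f'{n}0.npz',im=im,d=d,K=k[0],R=k[1],t=k[2])
    P=cloud(d,k)
    for th in ['ring','stand','kink','tray','twin']:
        a=models.search_frame(th,n) if th!='kink' else []; b=models.mark_of(th,n)
        print(n,th,[(np.round(x['extent']).tolist(),round(x['confidence'],2)) for x in a][:4],[(np.round(x['position']).tolist(),round(x['confidence'],2),np.round(P[int(np.clip(x['position'][1],0,419)),int(np.clip(x['position'][0],0,559))]).tolist()) for x in b][:4])
E
```

```text
{'clock': 0.0, 'qpos': array([ 1.07620194,  0.62932984,  0.03840247,  1.51838008, -0.02696896,
        0.99628911, -0.01996785]), 'qd': array([0.00020903, 0.00127628, 0.00022399, 0.00236369, 0.00072919,
       0.0005221 , 0.00085787]), 'tau': array([-7.12491401e-04, -5.63398826e+01,  1.22571845e+00, -1.93446815e+01,
        1.09481442e-02,  1.05473486e-02, -1.13634908e-05]), 'eef_pos': array([ 270.03155201, -590.56549085,  230.39506177]), 'tool_rot': array([-3.13970341e+00,  2.70850381e-05,  4.28875124e-01]), 'force': array([-0.40680305,  0.40293754, -0.74554881]), 'torque': array([ 0.01215346, -0.01650033, -0.0148646 ]), 'gripper_force': 0.0, 'width': 85.24778448014833} 18.700000000000003
scene ring [([241.0, 164.0, 260.0, 192.0], 0.54)] [([249.0, 176.0], 0.57, [585.0, -24.0, 138.0])]
scene stand [([272.0, 289.0, 363.0, 370.0], 0.87), ([235.0, 172.0, 302.0, 235.0], 0.59)] [([267.0, 212.0], 0.94, [574.0, 18.0, 20.0]), ([313.0, 333.0], 0.87, [783.0, 328.0, 17.0])]
scene kink [] [([257.0, 182.0], 0.58, [575.0, -6.0, 123.0]), ([302.0, 302.0], 0.55, [787.0, 298.0, 127.0])]
scene tray [([
[... 380 characters left out ...]
0], 0.82)] [([333.0, 226.0], 0.77, [580.0, -21.0, 134.0])]
top stand [([286.0, 205.0, 354.0, 262.0], 0.86), ([153.0, 130.0, 235.0, 181.0], 0.74)] [([205.0, 154.0], 0.93, [782.0, 319.0, 19.0]), ([314.0, 230.0], 0.68, [574.0, 15.0, 17.0])]
top kink [] [([328.0, 231.0], 0.89, [569.0, -8.0, 126.0]), ([202.0, 141.0], 0.65, [786.0, 303.0, 123.0])]
top tray [([93.0, 178.0, 164.0, 262.0], 0.91), ([180.0, 211.0, 234.0, 282.0], 0.75)] [([127.0, 218.0], 0.81, [601.0, 526.0, 4.0]), ([210.0, 248.0], 0.76, [525.0, 299.0, 6.0])]
top twin [([196.0, 220.0, 212.0, 232.0], 0.83)] [([209.0, 226.0], 0.72, [579.0, 295.0, 50.0])]
wrist ring [] []
wrist stand [] []
wrist kink [] []
wrist tray [] []
wrist twin [] []
```

Run:
```python
from h import *
def cr(n,x0,y0,x1,y1,w,h):
    im=np.load(n+'0.npz')['im'][y0:y1,x0:x1]; return cv2.resize(im,(w,h),interpolation=cv2.INTER_CUBIC)
cv2.imwrite('pics/c1.png',np.hstack([cr('scene',200,130,480,390,400,371),cr('top',80,110,370,379,400,371)]))
cv2.imwrite('pics/c2.png',np.hstack([cr('scene',220,145,320,245,400,400),cr('top',275,185,375,285,400,400)]))
```

```text
(no output)
```

View pics/c1.png

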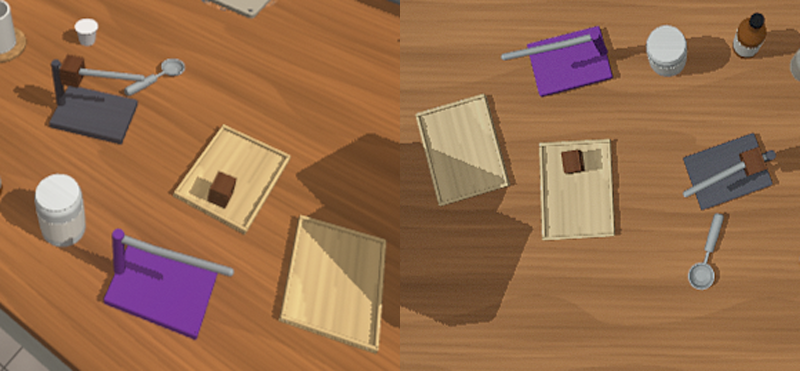

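View pics/c2.png

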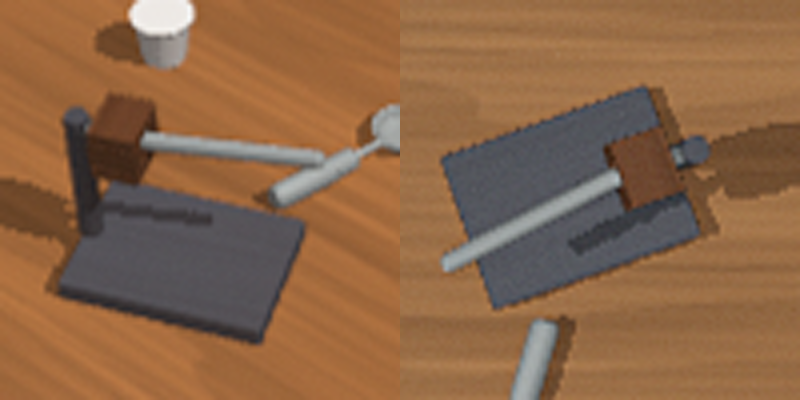

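View pics/scene0.png

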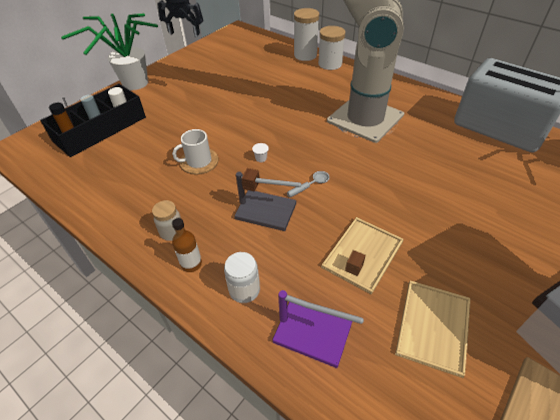

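The pictures: the steel stand is the dark one (scene 267,212; top 314,230), not the purple one (scene 313,333; top 205,154). The ring is on its bar next to the post (scene 249,176; top 333,226); the similar block on the tray (scene 356,261) is the twin. Of the trays, the nearest is the one holding the twin (scene 364,252; top 210,248), not the empty one at (431,326). The c2 crop confirms it: dark ring, dark base, bar pointing to world +y/-x.

```bash
cat > m.py <<'E'
from h import *
def fitline(Q):
    for _ in range(6):
        c=np.median(Q,0) if _==0 else Q.mean(0); u=np.linalg.svd(Q-c,full_matrices=False)[2][0]
        r=np.linalg.norm((Q-c)-np.outer((Q-c)@u,u),axis=1); Q=Q[r<max(8,2*np.median(r))] if _<5 else Q
    u=u*np.sign(u[1]); return c,u,len(Q),np.ptp((Q-c)@u)
E
python3 - <<'E'
from m import *
for n in ['scene','top']:
    f=np.load(n+'0.npz'); k=(f['K'],f['R'],f['t']); P=cloud(f['d'],k); im=f['im'].astype(int)
    # base plate
    reg=(np.hypot(P[...,0]-574,P[...,1]-15)<130)
    b=reg&(abs(P[...,2]-18)<5)&(im.max(-1)<110)&(im.max(-1)-im.min(-1)<30)
    q=P[b][:,:2].astype(np.float32); r=cv2.minAreaRect(q); print(n,'base',r,b.sum())
    bar=reg&(P[...,2]>90)&(P[...,2]<160); Q=P[bar]
    br=im[bar]; g=(br.max(1)-br.min(1)<45)&(br.max(1)>110)
    print('bar',fitline(Q[g]),g.sum())
    w=(br[:,2]-br[:,0]>15)&(br.max(1)<130); print('ring',np.median(Q[w],0),Q[w].min(0),Q[w].max(0),w.sum())
    reg=(abs(P[...,0]-525)<140)&(abs(P[...,1]-300)<110)
    t=reg&(P[...,2]>3)&(P[...,2]<20)&(im.min(-1)>70); print('tray',cv2.minAreaRect(P[t][:,:2].astype(np.float32)), np.median(P[t][:,2]))
    t=reg&(P[...,2]>38)&(P[...,2]<60); print('twin',np.median(P[t],0),cv2.minAreaRect(P[t][:,:2].astype(np.float32)))
E
```

```text
scene base ((554.1878051757812, 2.8254241943359375), (133.60159301757812, 149.37327575683594), 20.174833297729492) 1503
bar (array([544.7133754 ,  40.98185766, 124.80629618]), array([-0.4642138 ,  0.88565064,  0.01133526]), 162, np.float64(120.81121265386517)) 163
ring [588.13118716 -23.43068287 130.33761802] [535.76329798 -68.23391557  90.13747577] [600.76111933  63.91839577 140.81812491] 317
tray ((520.2610473632812, 302.3767395019531), (202.234375, 140.59671020507812), 4.043492794036865) 7.246796391426248
twin [580.2082741  307.99886781  48.28374195] ((576.7142333984375, 307.17901611328125), (42.04117202758789, 33.811893463134766), 10.006681442260742)
top base ((540.4688720703125, -3.4555435180664062), (159.82318115234375, 149.60479736328125), 20.454378128051758) 1681
bar (array([545.0830345 ,  38.29236735, 124.67511096]), array([-0.46425862,  0.88565925,  0.00846356]), 214, np.float64(158.79511987940617)) 216
ring [577.83685645 -28.41351462 135.74190692] [552.03966871 -68.55254366 100.7075299 ] [599.97877988  -6.97990075 140.71856789] 270
tray ((523.7639770507812, 300.2923583984375), (217.27032470703125, 277.5224914550781), 89.01757049560547) 5.978664055585769
twin [576.88509379 306.14536862  47.07659502] ((577.239501953125, 306.50244140625), (41.971046447753906, 34.322566986083984), 8.605013847351074)
```

```bash
cat > delta.py <<'E'
import sys
from h import *
s=read_state(); g=[float(a) for a in sys.argv[1:4]]
r=R.from_euler('xyz',s['tool_rot']); print('dtool mm',np.round(r.inv().apply(np.array(g)-s['eef_pos']),1),'now',np.round(s['eef_pos'],1),np.round(s['tool_rot'],3),'F',np.round(s['force'],1),'t',round(s['clock'],2))
if len(sys.argv)>4:
    q=R.from_euler('xyz',[float(a) for a in sys.argv[4:7]]); print('drot',np.round((r.inv()*q).as_rotvec(),3))
E
python3 delta.py 560 0 330 3.1416 0 1.925; python3 -c "
from h import *
c=cams.calibration('wrist');print(np.round(c['hand_eye'],2),c['fx'])"
```

```text
dtool mm [ 509.2 -417.2  -98.7] now [ 270.3 -591.2  231.3] [ 3.142 -0.     0.429] F [-0.2 -0.6  0.2] t 1.5
drot [ 0.    -0.    -1.496]
[[ 0.0000e+00 -9.6000e-01 -2.8000e-01  7.0610e+01]
 [ 1.0000e+00  0.0000e+00  0.0000e+00 -8.0000e-02]
 [-0.0000e+00 -2.8000e-01  9.6000e-01 -1.4105e+02]
 [ 0.0000e+00  0.0000e+00  0.0000e+00  1.0000e+00]] 353.8644068598927
```

Units first: shifts go in shares of 50 mm and turns go in shares of 4 rad. So 34 mm is 0.68, -28 mm is -0.56.

```bash
echo '{"ticks": [[0.68,-0.56,-0.06,0,0,0,85],[0.68,-0.56,-0.06,0,0,0,85],[0.68,-0.56,-0.06,0,0,0,85],[0.68,-0.56,-0.06,0,0,0,85],[0.68,-0.56,-0.06,0,0,0,85],[0.68,-0.56,-0.06,0,0,0,85],[0.68,-0.56,-0.06,0,0,0,85],[0.68,-0.56,-0.06,0,0,0,85],[0.68,-0.56,-0.06,0,0,0,85],[0.68,-0.56,-0.06,0,0,0,85],[0.68,-0.56,-0.06,0,0,0,85],[0.68,-0.56,-0.06,0,0,0,85]]}' | python3 -m creep | tail -5
echo '{"ticks": [[0.68,-0.56,-0.06,0,0,0,85],[0.68,-0.56,-0.06,0,0,0,85],[0.68,-0.56,0,0,0,0,85],[0,0,0,0,0,-0.0375,85],[0,0,0,0,0,-0.0375,85],[0,0,0,0,0,-0.0375,85],[0,0,0,0,0,-0.0375,85],[0,0,0,0,0,-0.0375,85],[0,0,0,0,0,-0.0375,85],[0,0,0,0,0,-0.0375,85],[0,0,0,0,0,-0.0375,85],[0,0,0,0,0,-0.0375,85]]}' | python3 -m creep|tail -5
python3 delta.py 560 5 260 3.1416 0 1.925
```

```text
eef_pos: [502.3, -114.3, 267.8]
tool_rot: [3.141, -0.001, 0.429]
force: [0.1, 0.1, 1.1]
width: 84.7
gripper_force: 0.0
eef_pos: [559.5, 2.7, 273.4]
tool_rot: [3.141, 0.0, 1.785]
force: [0.2, 0.2, 0.1]
width: 85.0
gripper_force: 0.0
dtool mm [ 2.1  0.9 13.4] now [559.5   2.7 273.4] [3.141 0.    1.785] F [0.2 0.2 0.1] t 3.9
drot [ 0.    0.   -0.14]
```

To row units: 5 mm is 0.1, -0.14 rad / 4 = -0.035.

```bash
echo '{"ticks": [[0,0,0.1,0,0,-0.035,85],[0,0,0.1,0,0,0,85],[0,0,0,0,0,0,85]]}' | python3 -m creep | head -3
cat > w.py <<'E'
from m import *
import sys
im,d,k=grab('wrist'); tag=sys.argv[1]; np.savez(tag+'.npz',im=im,d=d,K=k[0],R=k[1],t=k[2])
P=cloud(d,k); im=im.astype(int)
reg=(np.hypot(P[...,0]-566,P[...,1]-8)<130)
b=reg&(abs(P[...,2]-18)<4)&(im.max(-1)<120)&(im.max(-1)-im.min(-1)<30)
print('base',cv2.minAreaRect(P[b][:,:2].astype(np.float32)),np.median(P[b][:,2]))
bar=reg&(P[...,2]>85)&(P[...,2]<160); Q=P[bar]; br=im[bar]
g=(br.max(1)-br.min(1)<30)&(br.max(1)>110); L=Q[g]; L=L[L[:,1]>5]
c,u,n,e=fitline(L); print('bar',np.round(c,1),np.round(u,4),n,e,'yaw off +y deg',np.degrees(np.arctan2(-u[0],u[1])))
# crest of the bar along length
t=(L-c)@u
for a in range(-60,61,20):
    m=abs(t-a)<10
    if m.sum()>5: print(a,'crest z',round(np.percentile(L[m,2],95),1),'lat mid',np.round(np.array([c[0]+a*u[0],c[1]+a*u[1]]),1))
top=bar&(P[...,2]>132)&(P[...,2]<145)&((im[...,2]-im[...,0])>8); 
print('ringtop',np.median(P[top][:,2]),cv2.minAreaRect(P[top][:,:2].astype(np.float32)),top.sum())
cv2.imwrite(f'pics/{tag}.png',im.astype(np.uint8))
E
python3 w.py w1
```

```text
clock: 4.2
eef_pos: [559.0, 2.5, 262.6]
tool_rot: [-3.14, -0.0, 1.915]
base ((536.7005004882812, -5.489021301269531), (165.81338500976562, 148.70193481445312), 20.689998626708984) 16.5389210031215
bar [537.1  50.4 124.2] [-0.4722  0.8814  0.0081] 1735 99.82856320367617 yaw off +y deg 28.179542416559446
-60 crest z 125.4 lat mid [565.4  -2.5]
-40 crest z 125.5 lat mid [556.   15.1]
-20 crest z 125.8 lat mid [546.6  32.8]
0 crest z 126.0 lat mid [537.1  50.4]
20 crest z 126.2 lat mid [527.7  68. ]
40 crest z 126.4 lat mid [518.2  85.7]
ringtop 135.44667487434003 ((575.9581909179688, -30.733322143554688), (41.942623138427734, 34.34511947631836), 20.593366622924805) 2029
```

View pics/w1.png

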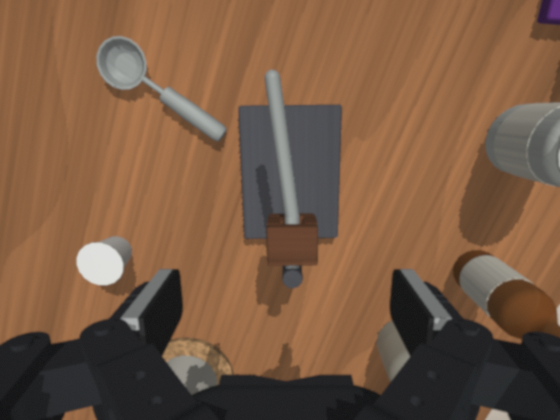

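The wrist picture shows the ring (292,240) beside the post (292,275), and the bar runs up to its end at (273,75). The bend is level, toward the spoon side. I'll line up above the ring.

```bash
python3 delta.py 576 -30.7 190 3.1416 0 1.93
```

```text
dtool mm [-37.1   4.6  73. ] now [559.2   2.6 263. ] [-3.141 -0.     1.916] F [-0.5  0.6 -0.2] t 4.25
drot [-0.001 -0.    -0.014]
```

To row units: 30 mm is 0.6, 23 mm is 0.46, -0.014 rad / 4 = -0.0035.

```bash
echo '{"ticks": [[-0.36,0.046,0.4,0,0,-0.0035,85],[-0.38,0.046,0.6,0,0,0,85],[0,0,0.46,0,0,0,85],[0,0,0,0,0,0,85],[0,0,0,0,0,0,85]]}' | python3 -m creep >/dev/null; python3 w.py w2; python3 delta.py 576 -30.7 97 3.1416 0 1.93
```

```text
base ((536.93115234375, -5.510673522949219), (165.9515380859375, 148.89686584472656), 20.7570743560791) 16.49574351615214
bar [539.4  46.6 124.2] [-0.471   0.882   0.0106] 3206 90.76983238171461 yaw off +y deg 28.104128133408423
-40 crest z 125.5 lat mid [558.2  11.3]
-20 crest z 125.8 lat mid [548.8  28.9]
0 crest z 126.0 lat mid [539.4  46.6]
20 crest z 126.1 lat mid [529.9  64.2]
40 crest z 126.3 lat mid [520.5  81.8]
ringtop 135.4340808587542 ((575.9439697265625, -30.58904266357422), (42.12184524536133, 34.157745361328125), 21.16963768005371) 3830
dtool mm [-0.7 -2.  94.6] now [577.4 -29.4 191.6] [3.14  0.    1.933] F [-0.4 -0.2 -0.4] t 4.8
drot [0.002 0.    0.003]
```

To row units: 30 mm is 0.6, 20 mm is 0.4.

```bash
echo '{"ticks": [[0,-0.03,0.6,0,0,0,85],[0,0,0.6,0,0,0,85],[0,0,0.4,0,0,0,85],[0,0,0.28,0,0,0,85],[0,0,0,0,0,0,85],[0,0,0,0,0,0,85]]}' | python3 -m creep; python3 delta.py 576 -30.7 97 3.1416 0 1.93; echo '{"ticks": [[0,0,0,0,0,0,85]]}' | python3 -m creep;python3 delta.py 576 -30.7 97 3.1416 0 1.93
```

```text
clock: 5.4
eef_pos: [576.3, -30.4, 97.5]
tool_rot: [3.14, 0.001, 1.933]
force: [-0.3, 0.3, 0.5]
width: 84.8
gripper_force: 0.0
dtool mm [-0.2 -0.3  0.5] now [576.3 -30.4  97.5] [3.140e+00 1.000e-03 1.933e+00] F [-0.3  0.3  0.5] t 5.4
drot [0.002 0.001 0.003]
clock: 5.5
eef_pos: [576.5, -30.6, 97.8]
tool_rot: [3.139, 0.001, 1.933]
force: [0.1, 0.0, -1.1]
width: 84.8
gripper_force: 0.0
dtool mm [ 0.  -0.5  0.8] now [576.5 -30.6  97.8] [3.139e+00 1.000e-03 1.933e+00] F [ 0.1  0.  -1.1] t 5.5
drot [0.003 0.001 0.003]
```

```bash
echo '{"ticks": [[0,0,0,0,0,0,60],[0,0,0,0,0,0,48],[0,0,0,0,0,0,46],[0,0,0,0,0,0,46],[0,0,0,0,0,0,46]]}' | python3 -m creep;echo '{"ticks": [[0,0,0,0,0,0,44],[0,0,0,0,0,0,42],[0,0,0,0,0,0,40],[0,0,0,0,0,0,36],[0,0,0,0,0,0,36],[0,0,0,0,0,0,30]]}' | python3 -m creep; echo '{"ticks": [[0,0,0,0,0,0,30],[0,0,0,0,0,0,30]]}' | python3 -m creep; echo '{"ticks": [[0,0,0,0,0,0,30]]}' | python3 -m creep
```

```text
clock: 6.0
eef_pos: [575.3, -30.8, 96.4]
tool_rot: [3.142, 0.0, 1.933]
force: [-1.0, -0.2, 1.0]
width: 46.0
gripper_force: 0.0
clock: 6.6
eef_pos: [575.4, -30.8, 96.5]
tool_rot: [3.141, 0.0, 1.933]
force: [-0.2, 0.2, 2.6]
width: 41.4
gripper_force: 60.3
clock: 6.8
eef_pos: [575.4, -30.7, 96.5]
tool_rot: [3.141, 0.0, 1.933]
force: [0.1, 0.3, 3.2]
width: 41.5
gripper_force: 60.3
clock: 6.9
eef_pos: [575.4, -30.7, 96.4]
tool_rot: [3.141, 0.0, 1.933]
force: [-0.6, 0.3, 2.5]
width: 41.8
gripper_force: 60.3
```

To row units: -1 mm is -0.02.

```bash
for i in 1 2; do echo '{"ticks": [[0,0,-0.02,0,0,0,30],[0,0,-0.02,0,0,0,30],[0,0,0,0,0,0,30]]}' | python3 -m creep|egrep 'pos|force:'; done
```

```text
eef_pos: [575.1, -30.8, 98.2]
force: [0.0, -0.3, -0.7]
gripper_force: 60.5
eef_pos: [575.4, -30.8, 100.4]
force: [-0.8, 0.5, -1.0]
gripper_force: 60.5
```

```bash
python3 w.py w3
```

```text
base ((537.1864624023438, -5.150390625), (165.45724487304688, 147.70111083984375), 21.03598976135254) 16.486171481122184
bar [545.1  35.3 124. ] [-0.4752  0.8798  0.0113] 7120 67.32154397164079 yaw off +y deg 28.375301659508043
-40 crest z 125.2 lat mid [5.641e+02 1.000e-01]
-20 crest z 125.5 lat mid [554.6  17.7]
0 crest z 125.7 lat mid [545.1  35.3]
20 crest z 126.0 lat mid [535.6  52.9]
ringtop 139.31361353581414 ((575.4801025390625, -30.710464477539062), (86.45061492919922, 34.87907791137695), 21.028892517089844) 12050
```

To row units: 3 mm is 0.06, -0.2 mm is -0.004.

```bash
echo '{"ticks": [[0.06,0,-0.004,0,0,0,30],[0.06,0,-0.004,0,0,0,30],[0.06,0,-0.004,0,0,0,30],[0.06,0,-0.002,0,0,0,30],[0.06,0,0,0,0,0,30]]}' | python3 -m creep|egrep 'pos|rot|force:';echo '{"ticks": [[0.08,0,0,0,0,-0.004,30],[0.08,0,0,0,0,-0.004,30]]}' | python3 -m creep|egrep 'pos|rot|force:'; echo '{"ticks": [[0.08,0,0,0,0,-0.004,30],[0,0,0,0,0,0,30]]}' | python3 -m creep|egrep 'pos|rot|force:'
```

```text
eef_pos: [569.9, -16.3, 101.1]
tool_rot: [3.142, -0.0, 1.933]
force: [-0.3, -0.5, -1.9]
gripper_force: 60.6
eef_pos: [567.0, -8.9, 101.0]
tool_rot: [3.142, 0.0, 1.966]
force: [-0.6, 0.1, -1.1]
gripper_force: 60.6
eef_pos: [565.3, -4.7, 101.0]
tool_rot: [3.142, -0.001, 1.982]
force: [-0.9, -0.2, -1.3]
gripper_force: 60.5
```

To row units: 4 mm is 0.08, -0.016 rad / 4 = -0.004.

```bash
echo '{"ticks": [[0.08,0,0,0,0,-0.004,30],[0.08,0,0,0,0,-0.004,30],[0.08,0,0,0,0,-0.004,30]]}' | python3 -m creep|egrep 'pos|rot|force:';echo '{"ticks": [[0.08,0,0,0,0,-0.004,30],[0.08,0,-0.002,0,0,-0.0038,30],[0,0,0,0,0,0,30]]}' | python3 -m creep|egrep 'pos|rot|force:'; python3 w.py w4;  python3 -c "
from h import *
c=np.array([565.4,-2.5]);u=np.array([-.4722,.8814]);p=read_state()['eef_pos'][:2]-c
print('along',p@u,'lateral',p@[u[1],-u[0]])"
```

```text
eef_pos: [560.4, 5.6, 101.0]
tool_rot: [3.142, -0.0, 2.03]
force: [-0.1, -0.1, -1.2]
gripper_force: 60.5
eef_pos: [556.7, 13.3, 101.2]
tool_rot: [3.142, -0.0, 2.061]
force: [0.3, -0.1, -1.3]
gripper_force: 60.5
base ((533.4849853515625, 19.017532348632812), (165.20303344726562, 106.88871765136719), 28.515365600585938) 16.498182747935793
bar [531.4  60.6 124.4] [-0.4693  0.883   0.0067] 6962 75.91565765813522 yaw off +y deg 27.99237324276705
-40 crest z 138.9 lat mid [550.2  25.3]
-20 crest z 125.8 lat mid [540.8  43. ]
0 crest z 126.0 lat mid [531.4  60.6]
20 crest z 126.3 lat mid [522.1  78.3]
40 crest z 125.7 lat mid [512.7  95.9]
ringtop 140.04559101217612 ((556.9132080078125, 13.435295104980469), (86.52238464355469, 34.863285064697266), 28.630508422851562) 12141
along 17.567984212525502 lateral -0.26205647526532816
```

To row units: 4 mm is 0.08, -0.04 mm is -0.0008.

```bash
for i in 1; do echo '{"ticks": [[0.08,0,-0.0008,0,0,0,30],[0.08,0,-0.0008,0,0,0,30],[0.08,0,-0.0008,0,0,0,30],[0.08,0,-0.0008,0,0,0,30],[0.08,0,-0.0008,0,0,0,30]]}' | python3 -m creep|egrep 'pos|force:'; done;  echo '{"ticks": [[0.08,0,-0.0008,0,0,0,30],[0.08,0,-0.0008,0,0,0,30],[0.08,0,-0.0008,0,0,0,30],[0.08,0,-0.0008,0,0,0,30],[0.08,0,-0.0008,0,0,0,30]]}' | python3 -m creep|egrep 'pos|force:'; python3 -c "
from h import *
c=np.array([565.4,-2.5]);u=np.array([-.4722,.8814]);p=read_state()['eef_pos'][:2]-c
print('along',p@u,'lateral',p@[u[1],-u[0]])"
```

```text
eef_pos: [547.4, 30.6, 101.4]
force: [-0.0, -0.7, -0.7]
gripper_force: 60.6
eef_pos: [538.1, 48.1, 101.6]
force: [-0.4, 1.1, -0.2]
gripper_force: 60.6
along 57.508636727095265 lateral -0.19067184059116307
```

```bash
echo '{"ticks": [[0.08,0,-0.0008,0,0,0,30],[0.08,0,-0.0008,0,0,0,30],[0.08,0,-0.0008,0,0,0,30],[0.08,0,-0.0008,0,0,0,30],[0.08,0,-0.0008,0,0,0,30],[0.08,0,-0.0008,0,0,0,30]]}' | python3 -m creep|egrep 'pos|force:';  echo '{"ticks": [[0.08,0,-0.0008,0,0,0,30],[0.08,0,-0.0008,0,0,0,30],[0.08,0,-0.0008,0,0,0,30],[0.08,0,-0.0008,0,0,0,30],[0.08,0,-0.0008,0,0,0,30],[0.08,0,-0.0008,0,0,0,30]]}' | python3 -m creep|egrep 'pos|force:'; echo '{"ticks": [[0.08,0,-0.0008,0,0,0,30],[0.08,0,-0.0008,0,0,0,30],[0.08,0,-0.0008,0,0,0,30],[0.08,0,-0.0008,0,0,0,30],[0.08,0,-0.0008,0,0,0,30],[0.08,0,-0.0008,0,0,0,30]]}' | python3 -m creep|egrep 'pos|force:'; echo '{"ticks": [[0.1,0,0,0,0,0,30],[0.1,0,0,0,0,0,30],[0.1,0,0,0,0,0,30],[0.1,0,0,0,0,0,30],[0,0,0,0,0,0,30],[0,0,0,0,0,0,30]]}' | python3 -m creep|egrep 'clo|pos|force:'; python3 delta.py 475 302 160 3.1416 0 1.65
```

```text
eef_pos: [526.8, 69.3, 101.8]
force: [-0.8, 0.2, -0.5]
gripper_force: 60.6
eef_pos: [515.5, 90.5, 102.0]
force: [0.1, -0.2, -1.3]
gripper_force: 60.6
eef_pos: [504.2, 111.6, 102.2]
force: [0.0, 1.0, -0.9]
gripper_force: 60.6
clock: 12.5
eef_pos: [495.0, 129.1, 102.3]
force: [0.6, 0.7, 0.0]
gripper_force: 60.6
dtool mm [162.   63.7 -57.8] now [495.  129.1 102.3] [-3.142  0.     2.06 ] F [0.6 0.7 0. ] t 12.5
drot [0.   0.   0.41]
```

To row units: 20 mm is 0.4, 15 mm is 0.3, 0.06 rad / 4 = 0.015.

```bash
echo '{"ticks": [[0.4,0.16,0,0,0,0.015,30],[0.4,0.16,0,0,0,0.015,30],[0.4,0.16,0,0,0,0.015,30],[0.4,0.16,0,0,0,0.015,30],[0.4,0,0,0,0,0.015,30],[0.4,0,0,0,0,0.015,30],[0.3,0,0,0,0,0.015,30],[0,0,0,0,0,0,30],[0,0,0,0,0,0,30]]}' | python3 -m creep|egrep 'clo|pos|force:'
python3 - <<'E'
from h import *
im,d,k=grab('wrist'); P=cloud(d,k); cv2.imwrite('pics/w5.png',im); i=im.astype(int)
reg=(abs(P[...,0]-521)<130)&(abs(P[...,1]-301)<110)
t=reg&(P[...,2]>10)&(P[...,2]<17)&(i.min(-1)>60); print('rim',cv2.minAreaRect(P[t][:,:2].astype(np.float32)))
f=reg&(abs(P[...,2]-6)<4)&(abs(P[...,0]-500)<40); print('floor',np.median(P[f][:,2]))
t=reg&(P[...,2]>40)&(P[...,2]<56)&(P[...,0]>540); print('twin',np.median(P[t],0),cv2.minAreaRect(P[t][:,:2].astype(np.float32)))
E
python3 delta.py 481 298 60 3.1416 0 1.65
```

```text
clock: 13.4
eef_pos: [482.8, 268.1, 102.1]
force: [1.1, -0.3, -1.3]
gripper_force: 60.6
rim ((524.0125122070312, 300.6248779296875), (190.03440856933594, 139.00521850585938), 4.054234981536865)
floor 4.5256999844697905
twin [574.89291858 307.01462614  46.36514375] ((576.4010009765625, 305.8975830078125), (43.013038635253906, 34.45515060424805), 9.759374618530273)
dtool mm [30.8  0.1 42. ] now [483.  267.4 102.1] [-3.141e+00  1.000e-03  1.640e+00] F [ 0.5 -0.1 -0.9] t 13.45
drot [-0.     0.001 -0.01 ]
```

View pics/w5.png

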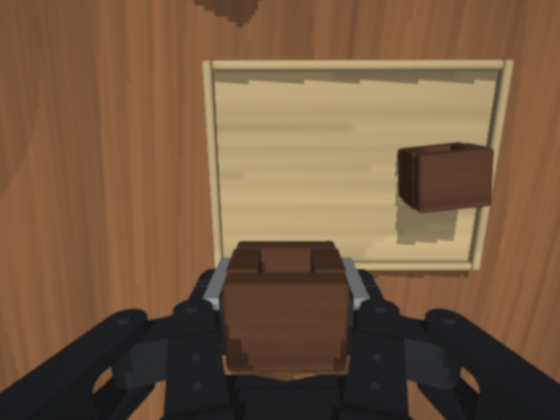

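The held ring is at (285,310), in front of the tray's free left half. The twin is at (445,175), well clear. Next I'll go over the free half and lower the ring.

To row units: 25 mm is 0.5, 20 mm is 0.4.

```bash
echo '{"ticks": [[0.3,0,0,0,0,0,30],[0.31,0,0.3,0,0,0,30],[0,0,0.5,0,0,0,30],[0,0,0.4,0,0,0,30],[0,0,0.3,0,0,0,30],[0,0,0.2,0,0,0,30],[0,0,0.08,0,0,0,30],[0,0,0,0,0,0,30],[0,0,0,0,0,0,30]]}' | python3 -m creep|egrep 'clo|pos|force:|rot'; for k in 1; do echo '{"ticks": [[0,0,0.02,0,0,0,30],[0,0,0.01,0,0,0,30],[0,0,0,0,0,0,30]]}' | python3 -m creep|egrep 'pos|force:';done
```

```text
clock: 14.35
eef_pos: [481.2, 299.6, 13.9]
tool_rot: [3.141, -0.001, 1.64]
force: [0.2, 0.7, -0.1]
gripper_force: 60.6
eef_pos: [480.9, 299.4, 12.1]
force: [0.6, 0.4, -0.0]
gripper_force: 60.6
```

To row units: 1 mm is 0.02.

```bash
echo '{"ticks": [[0,0,0.02,0,0,0,30],[0,0,0.02,0,0,0,30],[0,0,0,0,0,0,30]]}' | python3 -m creep|egrep 'pos|force:'; echo '{"ticks": [[0,0,0.014,0,0,0,30],[0,0,0,0,0,0,30],[0,0,0,0,0,0,30]]}' | python3 -m creep|egrep 'pos|force:'
```

```text
eef_pos: [480.6, 299.2, 9.6]
force: [0.4, 0.1, -0.3]
gripper_force: 60.6
eef_pos: [480.7, 299.3, 9.0]
force: [0.3, -0.8, -0.6]
gripper_force: 60.6
```

To row units: 0.7 mm is 0.014.

```bash
echo '{"ticks": [[0,0,0.014,0,0,0,30],[0,0,0,0,0,0,30],[0,0,0,0,0,0,30]]}' | python3 -m creep|egrep 'pos|force:'; echo '{"ticks": [[0,0,0.012,0,0,0,30],[0,0,0,0,0,0,30],[0,0,0,0,0,0,30]]}' | python3 -m creep|egrep 'pos|force:'
```

```text
eef_pos: [480.7, 299.3, 8.3]
force: [0.1, 0.2, -0.1]
gripper_force: 60.6
eef_pos: [480.7, 299.3, 7.7]
force: [-0.8, 0.3, -0.7]
gripper_force: 60.6
```

To row units: 0.6 mm is 0.012.

```bash
echo '{"ticks": [[0,0,0.012,0,0,0,30],[0,0,0,0,0,0,30],[0,0,0,0,0,0,30]]}' | python3 -m creep|egrep 'pos|force:'; echo '{"ticks": [[0,0,0.01,0,0,0,30],[0,0,0,0,0,0,30],[0,0,0,0,0,0,30]]}' | python3 -m creep|egrep 'pos|force:'
```

```text
eef_pos: [480.7, 299.4, 7.5]
force: [-1.4, -0.4, 4.7]
gripper_force: 61.0
eef_pos: [480.7, 299.3, 7.5]
force: [-2.4, -0.2, 8.3]
gripper_force: 61.9
```

The ring is on the tray floor. Releasing it now.

To row units: -0.7 mm is -0.014.

```bash
echo '{"ticks": [[0,0,-0.014,0,0,0,30],[0,0,0,0,0,0,44],[0,0,0,0,0,0,48],[0,0,0,0,0,0,54],[0,0,0,0,0,0,54]]}' | python3 -m creep|egrep 'pos|force:|wid'; echo '{"ticks": [[0,0,-0.1,0,0,0,54],[0,0,-0.2,0,0,0,54],[0,0,-0.4,0,0,0,54],[0,0,-0.6,0,0,0,54],[0,0,-0.8,0,0,0,54],[-0.6,0,-0.8,0,0,0,54],[-0.6,0,-0.4,0,0,0,54],[0,0,0,0,0,0,54]]}' | python3 -m creep|egrep 'clo|pos|force:'
python3 - <<'E'
from h import *
im,d,k=grab('wrist'); P=cloud(d,k); cv2.imwrite('pics/w6.png',im)
for nm,a,b in [('ring',420,530),('twin',545,610)]:
    t=(P[...,0]>a)&(P[...,0]<b)&(abs(P[...,1]-301)<55)&(P[...,2]>36)&(P[...,2]<60); print(nm,np.median(P[t][:,2]),cv2.minAreaRect(P[t][:,:2].astype(np.float32)),t.sum())
E
```

```text
eef_pos: [480.7, 299.3, 7.2]
force: [-0.2, -0.2, -0.0]
width: 54.0
gripper_force: 0.0
clock: 17.75
eef_pos: [487.4, 235.1, 176.2]
force: [0.8, 0.4, -0.4]
gripper_force: 0.0
ring 46.422436424822564 ((480.7094421386719, 298.6486511230469), (41.961910247802734, 33.97416687011719), 3.717129707336426) 2664
twin 46.38737203438942 ((576.4258422851562, 305.6361389160156), (42.61717987060547, 34.164981842041016), 10.1829252243042) 2751
```

View pics/w6.png

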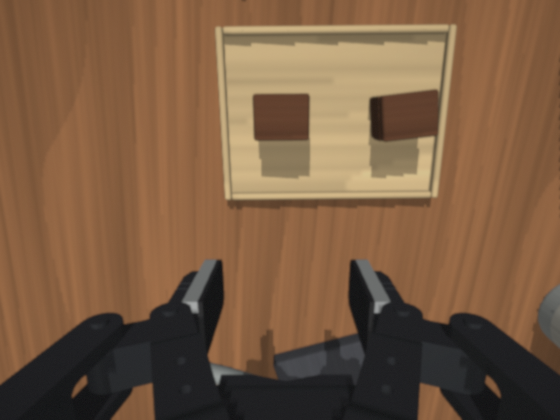

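The ring lies flat at (281,117) on the tray's free half, at the same height as the untouched twin (405,115), and the gripper is clear.

```bash
python3 -c "
from cell import ctrl; print(ctrl.finish_job())"
```

```text
the job is handed in; nothing more can be done
None
```

I slid the ring off the bent bar with no push felt above the sensor noise (about 1 N), set it flat on the tray beside the other ring, released it and handed the job in at about 18 s; the judge's verdict was not shown.

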